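Add a slotted weight to the terrine press

ROBOT

A 6-joint arm with a two-finger parallel gripper is mounted at the origin on the work surface. World frame = base frame: x ahead of the robot, y to its left, z up, the work surface at z = 0. Lengths are in m, angles in rad, forces in N, time in s.
With the tool pointing down it reaches from about 0.3 to 0.875 m from the base axis. Payload 6.4 kg.
Tool frame: the origin (TCP) lies at the centre of the arm's flange, where the gripper is bolted on; the fingertips stand 173 mm ahead of it and the grasp point (between the pads) lies 155 mm ahead of it; z points along the fingers, x is the direction in which the jaws open and shut, and the axes are right-handed (so a half turn about z gives the same grasp; the last joint's range is limited). The gripper opens to 85 mm and grips with 20 to 120 N. Pads are 22 mm wide; open, the fingers measure 114 mm over their backs; the gripper's body (76 mm by 85 mm) begins 54 mm behind the grasp point. The pads swing forward as they close: fully open they stand 13 mm farther back than shut.
Start: joints at [-1.384, 0.181, 1.607, -0, 1.354, -0.206], TCP at [0.22, -0.531, 0.405] pointing down, gripper open.
Joint ranges: [-2.99, 2.99], [-0.89, 2.07], [0.3, 2.58], [-1.14, 4.28], [0, 2.63], [-3.12, 3.12]. Speed limits (rad/s): [2.57, 2.57, 3.01, 3.14, 3.14, 3.14].

INTERFACE

Orientations are given as a unit quaternion [w, x, y, z].
In Python, from bench import ctrl gives the robot as it stands. The module is installed in compiled form; this text tells all that it offers.
- The arm moves only by the tool move_arm, never from a script. Its argument "moves" is a list of rows, each an object of numbers: "gripper": the opening in per cent of the stroke, from 0 (shut) to 100 (fully open); "x", "y", "z": the shift along the tool's x, y, z in cm; "roll": the turn about the tool's z in degrees. In form: [{"gripper": .., "x": .., "y": .., "z": .., "roll": ..}, ...]. A call has 1 to 5 rows; each row shifts and turns the commanded pose from where the row before left it, along the tool's axes as they then stand; what a row does not reach is not made up. A row lasts 1/8 s, in which the tool goes at most 62.5 mm and 10.7 degrees, less where a joint would pass 70% of its speed; a pose out of reach is approached as far as the arm can. A call is refused whole if a number of a shift passes 6.25 or a number of a turn 10.7, either way. A call with a gripper value outside its range is refused whole. The fingers move at their own pace and stop on an object; the grip force is fixed at half the most. Time passes only in rows, so rows that do not move let the fingers close. It gives the time, the measured TCP pose, the force and the opening at its end, in the units of the state.
- ctrl.get_obs(): the state, without advancing time (a new reading comes with each control period).
- ctrl.camera(name): name is "scene" or "top"; returns a dict with "img" (480x640x3 uint8, red, green, blue), "fx", "fy", "cx", "cy" (pixels), "world_from_camera" (4x4, takes a point from camera to world coordinates). Camera axes: x right, y up, looking along -z (the intrinsics and any distortion apply to the point x, -y, -z); pixel columns grow to the right and rows downward; lengths in m; the calibration is good to about 2 mm. A picture is of the moment at which its call begins. There is no depth.
- ctrl.hand_in(): hands the job in, once; it reports no verdict.
The state is a dict: "time_s": time; "q": joint angles; "dq": joint speeds; "joint_efforts": joint torques, N m; "eef_pos": TCP position; "eef_rot": TCP orientation; "wrist_force": force on the tool from outside, world axes, zero at the start; "torque": the same for the moment, N m; "opening": opening from 0.0 (shut) to 1.0 (fully open).
Only numpy, scipy, OpenCV 4.12 (cv2) and the standard library are available. Lean on these libraries where they do the work, as an engineer would, in place of code of your own. Each camera call takes 0.05 s, during which the arm holds its last target. There are 200 camera calls.

TASK

Add the loose slotted weight to the terrine press: slide it sideways onto the stem, between the cap and the thick foot of the stem, let it sink gently over the thick foot until it lies flat on the weight already there, then turn it about a quarter turn so that its slot lies crosswise to the slot below, and let go. Feel your way in gently: the stem may stand a little off the middle of the plate, so ease sideways when the slot binds and never push on the press with more than 20 N. Leave the other kitchen things where they are.

Things in the scene. Friction and masses are not known exactly. Their poses are not given: they have to be found in the camera images.
- weight_mid (a point): Centre (half-way up, on the hole's axis) of the loose steel slotted weight lying flat on the counter: a disc 68 mm across, 14 mm thick, 0.33 kg give or take a third, with two straight flats 58 mm apart (at its y = +29 and -29 mm, each 35 mm long) to be gripped across. Same axes as weight.
- weight: The loose weight, origin at the centre of its underside, z up. Keyhole slot right through: a round hole 18 mm across in the middle, and from it a straight slot 10 mm wide running out to the rim along its own +x; over the outermost 8 mm the mouth flares to 27 mm.
- lower_mid (a point): Centre (half-way up) of the earlier weight, already on the stem; same axes as lower.
- lower: The earlier slotted weight, outside the same as the loose one, but with a wider hole (38 mm), lying on the pressing plate loosely round the stem's foot, with up to 11 mm of play. Its slot points along its own +x, within about 25 degrees of the press's +x. Origin: centre of its underside; z up. It is loose and may be dragged round a little.
- press: Terrine press: a fixed white stoneware mould 125 mm (x) by 205 mm (y), 74 mm high, with an aluminium pressing plate whose top is 80 mm above the counter and a steel stem on it. Origin: centre of the mould's underside; z up. The stem is clamped firmly in a wide hole, up to 8.5 mm off the middle in x and 5.5 mm in y: these offsets are not told and must be felt.
- plate_mid (a point): Middle of the pressing plate's top; axes as press. Stem, in mm above the plate: 0 to 22 a round foot 15 across, top edge bevelled; 22 to 44 a flat neck 12 long in x (round ends) and 8 wide in y; 44 to 52 a round cap 24 across. A slot passes the neck only along x, from either side; the hole then sinks over the foot. Seated on the lower weight, the underside is at 14.
- stamp: Tin cookie stamp, a bystander: 62 mm round foot with a knob, 50 mm high; origin under its centre.
- cutter: Plain steel ring cutter, a bystander: 68 mm across, 30 mm high, thin wall, no slot; origin under its centre.
- bowl: White ceramic bowl, a bystander: 130 mm across, 60 mm high; origin under its centre.
- rolling_pin: Grey silicone rolling pin with wooden handles, a bystander: 48 mm thick, 360 mm long, along its y; origin on the counter under its middle.
- spoons: Grey plastic measuring spoon set on a ring, a bystander: four spoons fanned out along its +x, 120 mm long, 11 mm high; origin under the ring.
- jam_jar: Jam jar, a bystander: 66 mm across, 90 mm high; origin under its centre.
Mind the look-alikes: they are no part of the job. What is shaped like the weight but black, orange or yellow is not meant.

How it is judged:
By the outcome, as a careful person would: the job done as asked, in the order asked, and still so for the second after the job is handed in, with the robot touching nothing.
It also fails if it takes over 64 s, if anything falls off the work surface, if the arm or the gripper's body presses on something with over 40 N, if the wrist force passes 120 N, or if a joint passes its speed limit or range.

## Working session

There is one attempt and no reset: what is moved stays moved. The work goes in short steps, Python scripts to look and compute and a tool call to move; the robot and the scene stay as the last step left them, time stands still between calls to the robot, and variables do not carry over. Pictures are saved under pics/ and viewed, about 8 in all and at most 12, crops included, and the job is handed in when it is done.

Besides the shell and the picture viewer there is one more tool, called as name([rows], argument=value, ...), one row to a line, values as JSON. move_arm: Moves the arm, as the interface text tells. Its arguments: {"type":"object","properties":{"moves":{"type":"array","items":{"type":"object","properties":{"gripper":{"type":"number"},"x":{"type":"number"},"y":{"type":"number"},"z":{"type":"number"},"roll":{"type":"number"}}}}},"required":["moves"]}

```bash
mkdir -p pics; cat > h.py <<'E'
import numpy as np, cv2
from bench import ctrl
def snap(n,f=None):
    c=ctrl.camera(n)
    if f: cv2.imwrite('pics/'+f,c['img'][:,:,::-1])
    return c
def ray(c,u,v):
    T=np.array(c['world_from_camera']); d=np.array([(u-c['cx'])/c['fx'],-(v-c['cy'])/c['fy'],-1.])
    return T[:3,3],T[:3,:3]@d
def onz(c,u,v,z):
    o,d=ray(c,u,v); return o+d*(z-o[2])/d[2]
def proj(c,p):
    T=np.array(c['world_from_camera']); q=T[:3,:3].T@(np.array(p)-T[:3,3]); return c['cx']+c['fx']*q[0]/-q[2], c['cy']-c['fy']*q[1]/-q[2]
E
python3 - <<'E'
from h import *
for n in('top','scene'):
    c=snap(n,n+'1.png'); print(n,[c[k] for k in('fx','fy','cx','cy')],[k for k in c]); print(np.round(c['world_from_camera'],4))
print(ctrl.get_obs())
E
```

```text
top [452.21369663970137, 452.21369663970137, 322.80987169330683, 235.51555156969346] ['img', 'fx', 'fy', 'cx', 'cy', 'world_from_camera']
[[-0.0247  0.9881 -0.1521  0.4166]
 [-0.9997 -0.0238  0.0081  0.0458]
 [ 0.0044  0.1522  0.9883  0.9829]
 [ 0.      0.      0.      1.    ]]
scene [555.5651700187748, 555.5651700187748, 322.3951029439083, 237.63725951488033] ['img', 'fx', 'fy', 'cx', 'cy', 'world_from_camera']
[[-0.1036 -0.5497  0.8289  1.6719]
 [ 0.9945 -0.0467  0.0933  0.159 ]
 [-0.0126  0.8341  0.5515  0.8258]
 [ 0.      0.      0.      1.    ]]
{'time_s': 0.1, 'q': array([-1.38429808e+00,  1.81487986e-01,  1.60790123e+00, -2.66037949e-05,
        1.35382967e+00, -2.06303103e-01]), 'dq': array([-0.00127904, -0.00308247, -0.00246639,  0.00035125, -0.00072973,
        0.00116479]), 'joint_efforts': array([ 5.24959687e-04, -4.45873296e+01, -3.52238381e+01, -2.90827293e-04,
        4.08580847e-03, -1.62105806e-05]), 'eef_pos': array([ 0.22006495, -0.53097419,  0.40386536]), 'eef_rot': array([-5.71530609e-04,  8.31499341e-01, -5.55525144e-01, -5.78510321e-04]), 'wrist_force': array([-0.34523022,  0.92441283, -0.02656914]), 'torque': array([ 0.05682745, -0.04081015, -0.00079142]), 'opening': 0.9979742303749453}
```

View pics/top1.png

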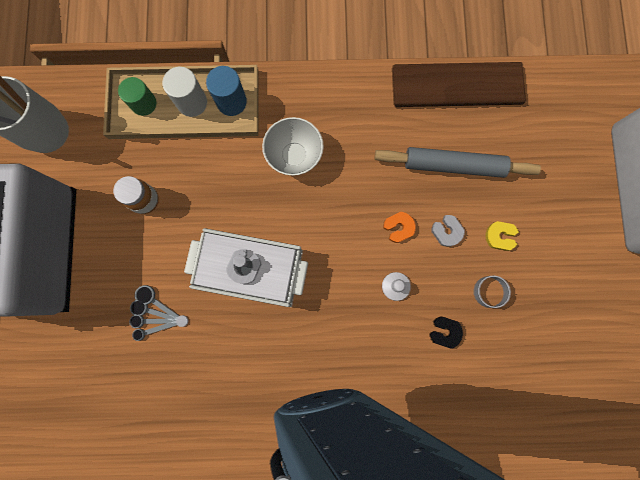

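View pics/scene1.png

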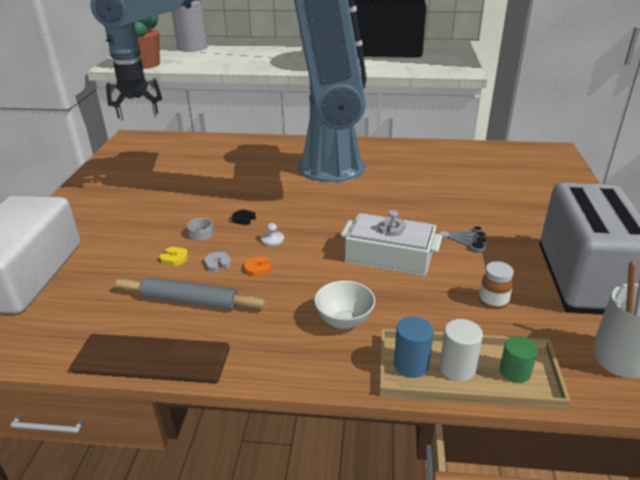

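Top view: the loose steel weight is at about (448,231), slot mouth toward up-left; orange, yellow and black are look-alikes; the press is at about (248,266), stem at (243,265). Next I measure both.

```bash
python3 - <<'E'
from h import *
c=snap('top');im=c['img'];s=snap('scene')
a=im[205:260,420:480];b=im[220:315,180:315]
A=cv2.resize(a,None,fx=6,fy=6,interpolation=cv2.INTER_CUBIC);B=cv2.resize(b,None,fx=5,fy=5,interpolation=cv2.INTER_CUBIC)
C=cv2.resize(s['img'][200:280,335:445],None,fx=5,fy=5,interpolation=cv2.INTER_CUBIC)
H=max(A.shape[0]+0,B.shape[0])
out=np.zeros((600,800,3),np.uint8)
# layout in 2 scaled pieces
B2=cv2.resize(b,None,fx=3.5,fy=3.5,interpolation=cv2.INTER_CUBIC);A2=cv2.resize(a,None,fx=5,fy=5,interpolation=cv2.INTER_CUBIC)
C2=cv2.resize(s['img'][200:255,355:435],None,fx=4.8,fy=4.8,interpolation=cv2.INTER_CUBIC)
out[:B2.shape[0],:B2.shape[1]]=B2;out[:A2.shape[0],490:490+A2.shape[1]]=A2;out[335:335+C2.shape[0],:C2.shape[1]]=C2
cv2.imwrite('pics/crop1.png',out[:,:,::-1])
hsv=cv2.cvtColor(im,cv2.COLOR_RGB2HSV)
m=((hsv[...,1]<60)&(hsv[...,2]>90)).astype(np.uint8)
w=np.zeros_like(m);w[205:260,425:475]=m[205:260,425:475]
cs,_=cv2.findContours(w,cv2.RETR_EXTERNAL,cv2.CHAIN_APPROX_NONE);k=max(cs,key=cv2.contourArea)[:,0,:]
P=np.array([onz(c,u,v,.014)[:2] for u,v in k])
h=cv2.convexHull(P.astype(np.float32))[:,0]
mec=cv2.minEnclosingCircle(P.astype(np.float32));print('mec',mec,len(k))
M=P.mean(0);ys,xs=np.nonzero(w);cen=np.mean([onz(c,u,v,.014)[:2] for u,v in zip(xs,ys)],0);print('centroid',cen)
d=np.array(mec[0])-cen;print('slot dir deg',np.degrees(np.arctan2(d[1],d[0])))
# width vs angle of hull
for t in range(0,180,10):
    q=h@np.array([np.cos(np.radians(t)),np.sin(np.radians(t))]);print(t,round(1000*np.ptp(q),1),round(500*(q.max()+q.min()),1),end=' | ')
E
```

```text
mec ((0.5711103677749634, -0.2344232052564621), 0.035167038440704346) 116
centroid [ 0.5694438  -0.23544409]
slot dir deg 31.490116955583158
0 66.4 571.4 | 10 67.3 521.8 | 20 66.5 456.2 | 30 64.9 376.0 | 40 65.0 285.8 | 50 67.5 187.1 | 60 69.0 82.5 | 70 69.5 -24.9 | 80 70.1 -131.7 | 90 69.9 -234.5 | 100 69.3 -329.7 | 110 66.6 -415.0 | 120 62.5 -487.9 | 130 64.4 -546.3 | 140 67.1 -588.1 | 150 68.1 -612.2 | 160 67.7 -617.3 | 170 67.4 -603.7 |
```

View pics/crop1.png

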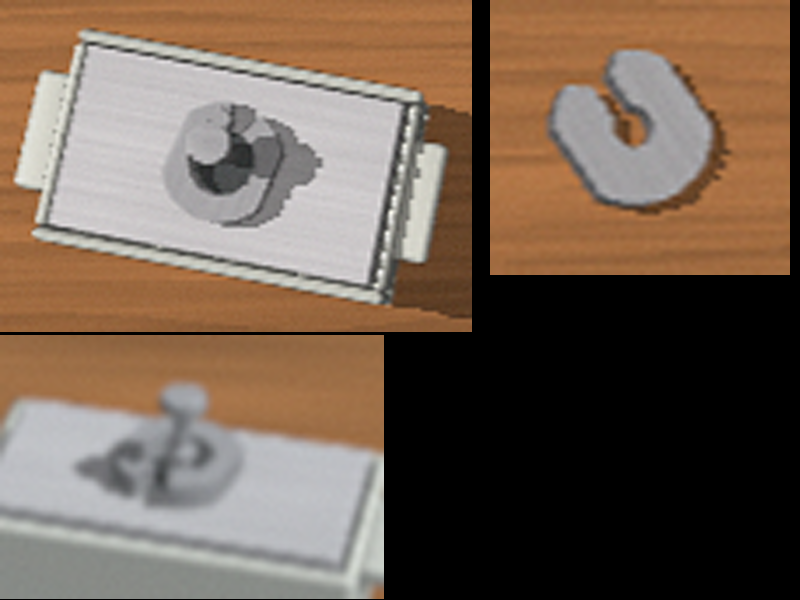

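Crop: the stem cap top is at crop (208,142), i.e. image (239.4,260.6). The lower weight sits around it with its slot going up-right. The mould's rim corners are at crop (82,32), (424,95), (388,300) and (36,235).

```bash
python3 - <<'E'
from h import *
from scipy.optimize import least_squares
c=snap('top');s=snap('scene');im=c['img']
f=lambda u,v,z:onz(c,180+(u+.5)/3.5-.5,220+(v+.5)/3.5-.5,z)[:2]
K=np.array([f(*p,.074) for p in((82,32),(424,95),(388,300),(36,235))]);print('mould',K.round(4).tolist(),'ctr',K.mean(0))
e=[K[0]-K[1],K[3]-K[2]];print('y-edge yaw',[np.degrees(np.arctan2(v[1],v[0]))-90 for v in e],[np.linalg.norm(v) for v in e])
e=[K[0]-K[3],K[1]-K[2]];print('x-edge yaw',[np.degrees(np.arctan2(v[1],v[0])) for v in e],[np.linalg.norm(v) for v in e])
print('cap top',f(208,142,.132))
g=lambda u,v,z:onz(s,355+(u+.5)/4.8-.5,200+(v-335+.5)/4.8-.5,z)[:2]
print('cap scene',g(184,394,.132))
print('lower slot mouth edges top', f(228,107,.094),f(265,122,.094),'flat/left edge',f(165,170,.094),'bottom',f(230,225,.094))
# loose weight: brighter top face only
gr=cv2.cvtColor(im,cv2.COLOR_RGB2GRAY);hsv=cv2.cvtColor(im,cv2.COLOR_RGB2HSV)
reg=gr[205:260,425:475];rs=hsv[205:260,425:475,1]
print('gray pct',np.percentile(reg[rs<50],[2,10,30,50,80]))
for th in(120,140,150):
    w=np.zeros(gr.shape,np.uint8);w[205:260,425:475]=((rs<60)&(reg>th))
    cs,_=cv2.findContours(w,cv2.RETR_EXTERNAL,cv2.CHAIN_APPROX_NONE);k=max(cs,key=cv2.contourArea)[:,0,:]
    P=np.array([onz(c,u,v,.014)[:2] for u,v in k],np.float32);h=cv2.convexHull(P)[:,0]
    W=[(np.ptp(h@[np.cos(t),np.sin(t)]),t) for t in np.radians(np.arange(90,150,2))]
    wd,t=min(W);n=np.array([np.cos(t),np.sin(t)]);q=h@n;a=np.array([np.sin(t),-np.cos(t)]);qa=h@a
    C=n*(q.max()+q.min())/2+a*(qa.min()+.034)
    print(th,'slot deg',np.degrees(t)-90,'width',wd,'along',np.ptp(qa),'ctr',C)
o=ctrl.get_obs();print(o['eef_pos'])
E
```

```text
mould [[0.5762, 0.2817], [0.5345, 0.0835], [0.4177, 0.1059], [0.4593, 0.3061]] ctr [0.49693411 0.1943081 ]
y-edge yaw [np.float64(-11.891026596334171), np.float64(-11.741503717611124)] [np.float64(0.20254063288792312), np.float64(0.20440153491136404)]
x-edge yaw [np.float64(-11.781137398091047), np.float64(-10.883893207245446)] [np.float64(0.1193733688435554), np.float64(0.11885809189237764)]
cap top [0.50422499 0.19790153]
cap scene [0.50206896 0.20047726]
lower slot mouth edges top [0.52771019 0.1934759 ] [0.51868258 0.17260868] flat/left edge [0.49294258 0.22875651] bottom [0.46130114 0.19225876]
gray pct [ 88. 119. 158. 160. 163.]
120 slot deg 32.0 width 0.05787851605662114 along 0.06446788741509524 ctr [ 0.57177186 -0.2351564 ]
140 slot deg 32.0 width 0.05724388382830592 along 0.06327500819212756 ctr [ 0.57267647 -0.23435303]
150 slot deg 32.0 width 0.05603650799006832 along 0.06265296058614134 ctr [ 0.57257882 -0.23419675]
[ 0.22008124 -0.53113923  0.40439139]
```

```bash
cat >> h.py <<'E'
from scipy.spatial.transform import Rotation as R
def go(x,y,z,yaw):
    """yaw = world angle of tool x; prints roll, then shift in tool axes after the roll (cm)"""
    o=ctrl.get_obs();w,a,b,c=o['eef_rot'];M=R.from_quat([a,b,c,w]).as_matrix()
    cy=np.degrees(np.arctan2(M[1,0],M[0,0]));t=np.radians(yaw)
    d=np.array([x,y,z])-o['eef_pos'];X=np.array([np.cos(t),np.sin(t),0]);Y=np.array([np.sin(t),-np.cos(t),0])
    print('t',round(o['time_s'],2),'pos',o['eef_pos'].round(4),'yaw',round(cy,2),'tilt',M[:,2].round(3),'F',o['wrist_force'].round(1),'op',round(o['opening'],3),'q6',o['q'][5].round(2))
    print('roll',round(cy-yaw,2),'shift cm',(100*np.array([d@X,d@Y,-d[2]])).round(2))
E
```

move_arm([
  {"roll": -9.5},
  {"x": -0.8, "y": -5.7},
  {"x": -0.8, "y": -5.7},
  {"x": -0.8, "y": -5.7},
  {"x": -0.8, "y": -5.7},
])

```text
validation failed for argument at $.mo...
```

move_arm([
  {"x": -0.8, "y": -5.7},
  {"x": -0.8, "y": -5.7},
  {"x": -0.8, "y": -5.7},
  {"x": -0.8, "y": -5.7},
  {"z": 5},
])

```text
validation failed for argument at $.mo...
```

```bash
python3 -c "
from h import *
go(.5725,-.2345,.25,-58)"
```

```text
t 0.3 pos [ 0.2201 -0.5311  0.4044] yaw -67.5 tilt [-0.     0.001 -1.   ] F [ 0.2  0.1 -0.5] op 1.002 q6 -0.21
roll -9.5 shift cm [ -6.48 -45.61  15.44]
```

move_arm([
  {"gripper": 100, "x": 0, "y": 0, "z": 0, "roll": -9.5},
  {"gripper": 100, "x": -0.8, "y": -5.7, "z": 0, "roll": 0},
  {"gripper": 100, "x": -0.8, "y": -5.7, "z": 0, "roll": 0},
  {"gripper": 100, "x": -0.8, "y": -5.7, "z": 0, "roll": 0},
  {"gripper": 100, "x": -0.8, "y": -5.7, "z": 0, "roll": 0},
])

```text
time_s: 0.92
eef_pos: [0.3976, -0.3819, 0.4048]
eef_rot: [0.0, 0.875, -0.485, 0.0]
wrist_force: [0.9, -0.8, 0.8]
opening: 0.996
```

move_arm([
  {"gripper": 100, "x": -0.8, "y": -5.7, "z": 0, "roll": 0},
  {"gripper": 100, "x": -0.8, "y": -5.7, "z": 0, "roll": 0},
  {"gripper": 100, "x": -0.8, "y": -5.7, "z": 0, "roll": 0},
  {"gripper": 100, "x": -0.8, "y": -5.7, "z": 0, "roll": 0},
  {"gripper": 100, "x": 0, "y": 0, "z": 5, "roll": 0},
])

```text
time_s: 1.55
eef_pos: [0.5768, -0.2329, 0.3587]
eef_rot: [-0.0, 0.876, -0.482, 0.005]
wrist_force: [1.3, -1.1, -0.5]
opening: 1.0
```

```bash
python3 -c "
from h import *
go(.5725,-.2345,.25,-58)"
```

```text
t 1.55 pos [ 0.5768 -0.2329  0.3587] yaw -57.7 tilt [ 0.009 -0.005 -1.   ] F [ 1.3 -1.1 -0.5] op 1.0 q6 0.43
roll 0.3 shift cm [-0.1   0.45 10.87]
```

move_arm([
  {"gripper": 82, "x": -0.1, "y": 0, "z": 5, "roll": 0},
  {"gripper": 82, "x": 0, "y": 0, "z": 5, "roll": 0},
  {"gripper": 82, "x": 0, "y": 0, "z": 3, "roll": 0},
  {"gripper": 82, "x": 0, "y": 0, "z": 0, "roll": 0},
  {"gripper": 82, "x": 0, "y": 0, "z": 0, "roll": 0},
])

```text
time_s: 2.17
eef_pos: [0.573, -0.2348, 0.2261]
eef_rot: [0.0, 0.875, -0.485, 0.001]
wrist_force: [-0.0, -0.0, 0.1]
opening: 0.819
```

```bash
python3 -c "
from h import *
c=snap('top');im=c['img'][190:275,400:500]
s=snap('scene');jm=s['img'][215:300,165:265]
o=np.hstack([cv2.resize(im,(400,340),interpolation=2),cv2.resize(jm,(400,340),interpolation=2)]);cv2.imwrite('pics/g1.png',o[:,:,::-1])
go(.5725,-.2345,.18,-58)"
```

```text
t 2.27 pos [ 0.5732 -0.235   0.227 ] yaw -57.99 tilt [ 0.003 -0.002 -1.   ] F [ 0.4  0.4 -0.2] op 0.822 q6 0.43
roll 0.01 shift cm [-0.08  0.04  4.7 ]
```

View pics/g1.png

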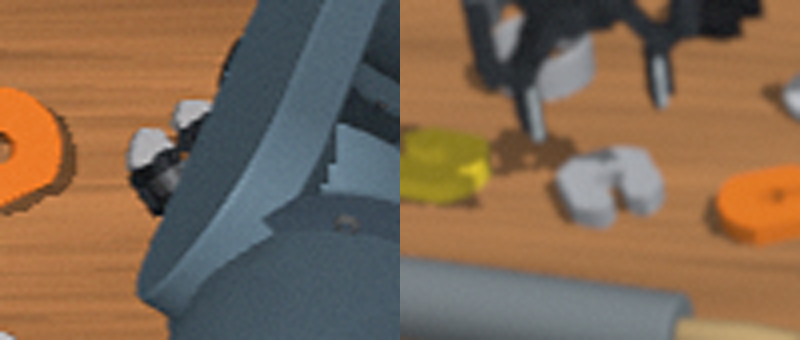

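The weight lies between the two fingers in the scene crop, and the alignment looks right. Descending.

move_arm([
  {"gripper": 82, "x": -0.1, "y": 0, "z": 2.5, "roll": 0},
  {"gripper": 82, "x": 0, "y": 0, "z": 2.2, "roll": 0},
  {"gripper": 82, "x": 0, "y": 0, "z": 0.2, "roll": 0},
  {"gripper": 82, "x": 0, "y": 0, "z": 0.1, "roll": 0},
  {"gripper": 82, "x": 0, "y": 0, "z": 0, "roll": 0},
])

```text
time_s: 2.9
eef_pos: [0.5722, -0.2338, 0.1756]
eef_rot: [0.0, 0.875, -0.485, 0.001]
wrist_force: [-0.5, -0.2, 0.3]
opening: 0.816
```

move_arm([
  {"gripper": 82, "x": 0, "y": 0, "z": 0.2, "roll": 0},
  {"gripper": 82, "x": 0, "y": 0, "z": 0.1, "roll": 0},
  {"gripper": 82, "x": 0, "y": 0, "z": 0, "roll": 0},
])

```text
time_s: 3.28
eef_pos: [0.5718, -0.2336, 0.1717]
eef_rot: [-0.0, 0.875, -0.485, -0.0]
wrist_force: [0.6, 0.4, 0.1]
opening: 0.819
```

move_arm([
  {"gripper": 82, "x": 0, "y": 0, "z": 0.2, "roll": 0},
  {"gripper": 82, "x": 0, "y": 0, "z": 0.1, "roll": 0},
  {"gripper": 60, "x": 0, "y": 0, "z": 0, "roll": 0},
  {"gripper": 60, "x": 0, "y": 0, "z": 0, "roll": 0},
  {"gripper": 60, "x": 0, "y": 0, "z": 0, "roll": 0},
])

```text
time_s: 3.9
eef_pos: [0.5722, -0.2339, 0.1693]
eef_rot: [0.0, 0.875, -0.485, 0.001]
wrist_force: [0.6, -0.6, 5.5]
opening: 0.66
```

move_arm([
  {"gripper": 80, "x": 0, "y": 0, "z": 0, "roll": 0},
  {"gripper": 80, "x": 0, "y": 0, "z": -0.25, "roll": 0},
  {"gripper": 50, "x": 0, "y": 0, "z": 0, "roll": 0},
  {"gripper": 50, "x": 0, "y": 0, "z": 0, "roll": 0},
  {"gripper": 50, "x": 0, "y": 0, "z": 0, "roll": 0},
])

```text
time_s: 4.53
eef_pos: [0.572, -0.2336, 0.1717]
eef_rot: [-0.0, 0.875, -0.485, 0.0]
wrist_force: [-0.1, 0.8, 5.4]
opening: 0.661
```

move_arm([
  {"gripper": 50, "x": 0, "y": 0, "z": 0, "roll": 0},
  {"gripper": 50, "x": 0, "y": 0, "z": -1, "roll": 0},
  {"gripper": 50, "x": 0, "y": 0, "z": -4, "roll": 0},
  {"gripper": 50, "x": 0, "y": 0, "z": 0, "roll": 0},
  {"gripper": 50, "x": 0, "y": 0, "z": 0, "roll": 0},
])

```text
time_s: 5.15
eef_pos: [0.5714, -0.2333, 0.2204]
eef_rot: [-0.0, 0.875, -0.485, -0.001]
wrist_force: [-0.3, -0.5, -2.8]
opening: 0.656
```

```bash
python3 -c "
from h import *
c=snap('top');im=c['img'][190:275,400:500]
s=snap('scene');jm=s['img'][200:285,165:265]
o=np.hstack([cv2.resize(im,(400,340),interpolation=2),cv2.resize(jm,(400,340),interpolation=2)]);cv2.imwrite('pics/g2.png',o[:,:,::-1])
go(.5725,-.2345,.3,-58)"
```

```text
t 5.25 pos [ 0.571  -0.2331  0.2195] yaw -57.99 tilt [-0.003  0.002 -1.   ] F [-0.2 -0.4 -2.4] op 0.66 q6 0.43
roll 0.01 shift cm [ 0.2  -0.05 -8.05]
```

View pics/g2.png

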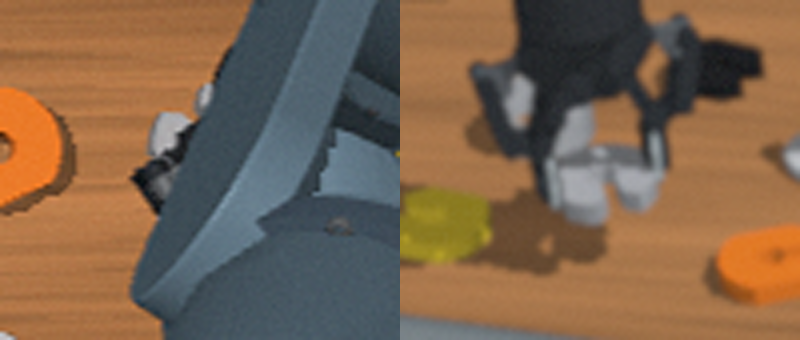

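The weight is gripped and hangs level (about 2.6 N), with its slot facing the scene camera. Now carrying it to the near side of the press.

move_arm([
  {"gripper": 50, "x": 0, "y": 0, "z": -5.5, "roll": 10.7},
  {"gripper": 50, "x": 0, "y": 0, "z": -5, "roll": 10.7},
  {"gripper": 50, "x": 0, "y": 0, "z": 0, "roll": 10.7},
  {"gripper": 50, "x": 0, "y": 0, "z": 0, "roll": 10.7},
  {"gripper": 50, "x": 0, "y": 0, "z": 0, "roll": 0.8},
])

```text
time_s: 5.88
eef_pos: [0.5714, -0.2334, 0.3248]
eef_rot: [-0.0, -0.632, 0.775, 0.001]
wrist_force: [-1.4, 0.2, -3.5]
opening: 0.658
```

move_arm([
  {"gripper": 50, "x": -4.5, "y": 2.4, "z": 0, "roll": 0},
  {"gripper": 50, "x": -4.5, "y": 2.4, "z": 0, "roll": 0},
  {"gripper": 50, "x": -4.5, "y": 2.4, "z": 0, "roll": 0},
  {"gripper": 50, "x": -4.5, "y": 2.4, "z": 0, "roll": 0},
  {"gripper": 50, "x": -4.5, "y": 2.4, "z": 0, "roll": 0},
])

```text
time_s: 6.5
eef_pos: [0.4986, 0.0124, 0.3254]
eef_rot: [-0.0, -0.634, 0.774, 0.001]
wrist_force: [0.1, 0.8, -2.7]
opening: 0.66
```

move_arm([
  {"gripper": 50, "x": -4.5, "y": 2.4, "z": 0, "roll": 0},
  {"gripper": 50, "x": -4.5, "y": 2.4, "z": 0, "roll": 0},
  {"gripper": 50, "x": -4.5, "y": 2.4, "z": 0, "roll": 0},
  {"gripper": 50, "x": -4.5, "y": 2.2, "z": 0, "roll": 0},
  {"gripper": 50, "x": 0, "y": 0, "z": 0, "roll": 0},
])

```text
time_s: 7.12
eef_pos: [0.4421, 0.2088, 0.3254]
eef_rot: [-0.001, -0.635, 0.772, 0.001]
wrist_force: [-0.1, -0.0, -2.7]
opening: 0.656
```

```bash
python3 -c "
from h import *
go(.444,.211,.278,-101.6)"
```

```text
t 7.12 pos [0.4421 0.2088 0.3254] yaw -101.11 tilt [-0.002  0.    -1.   ] F [-0.1 -0.  -2.7] op 0.656 q6 1.96
roll 0.49 shift cm [-0.25 -0.14  4.74]
```

move_arm([
  {"gripper": 50, "x": -0.2, "y": -0.1, "z": 2.5, "roll": 0.5},
  {"gripper": 50, "x": 0, "y": 0, "z": 2.1, "roll": 0},
  {"gripper": 50, "x": 0, "y": 0, "z": 0, "roll": 0},
  {"gripper": 50, "x": 0, "y": 0, "z": 0, "roll": 0},
])

```text
time_s: 7.62
eef_pos: [0.4455, 0.2074, 0.2806]
eef_rot: [0.0, -0.629, 0.778, -0.0]
wrist_force: [0.7, 0.3, -2.6]
opening: 0.659
```

```bash
python3 -c "
from h import *
s=snap('scene');c=snap('top')
a=cv2.resize(s['img'][170:260,335:445],(660,540),interpolation=2);cv2.imwrite('pics/i1.png',a[:,:,::-1])
go(.444,.211,.279,-101.6)"
```

```text
t 7.72 pos [0.4456 0.2077 0.2812] yaw -102.09 tilt [ 0.002  0.    -1.   ] F [-0.2 -0.1 -2.5] op 0.656 q6 1.98
roll -0.49 shift cm [-0.29  0.22  0.22]
```

View pics/i1.png

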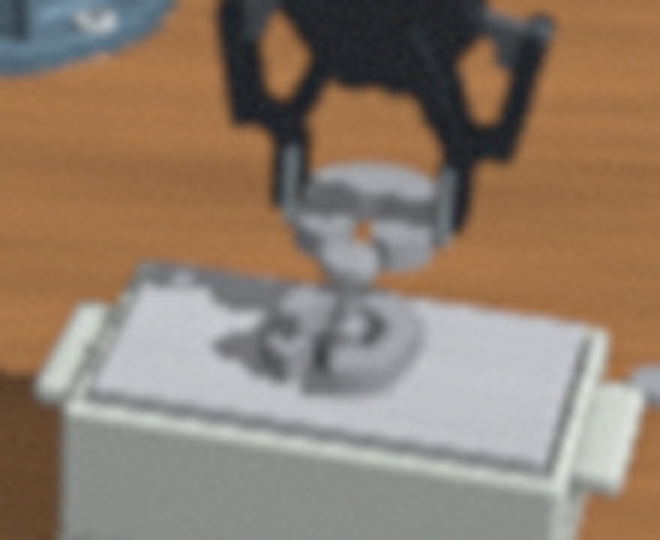

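In the crop the hole is at (362,228) behind the cap (350,262), with the slot facing the stem. I compute the sideways offset from the same picture.

```bash
python3 -c "
from h import *
s=snap('scene')
f=lambda u,v,z:onz(s,335+(u+.5)/6-.5,170+(v+.5)/6-.5,z)[:2]
cap=f(350,257,.132);stem=f(347,310,.08+.026); hole=f(363,229,.109);wl=f(291,215,.118);wr=f(446,222,.118)
print(cap,stem,hole,(wl+wr)/2)
t=np.radians(-11.6);X=np.array([np.cos(t),np.sin(t)]);Y=np.array([-X[1],X[0]])
p=ctrl.get_obs()['eef_pos'][:2]
for n,v in(('cap',cap),('hole',hole),('fingersmid',(wl+wr)/2),('captop',np.array([.5042,.1979]))):print(n,((v-p)@X*1000).round(1),((v-p)@Y*1000).round(1))
"
```

```text
[0.50454222 0.200423  ] [0.50318519 0.20068993] [0.4422535 0.2073001] [0.44877246 0.20895536]
cap 59.3 4.7
hole -3.1 -1.1
fingersmid 3.0 1.8
captop 59.5 2.1
```

move_arm([
  {"gripper": 50, "x": -0.35, "y": 0, "z": 0.25, "roll": -0.5},
  {"gripper": 50, "x": 0, "y": -1, "z": 0, "roll": 0},
  {"gripper": 50, "x": 0, "y": -1, "z": 0, "roll": 0},
  {"gripper": 50, "x": 0, "y": -0.3, "z": 0, "roll": 0},
  {"gripper": 50, "x": 0, "y": 0, "z": 0, "roll": 0},
])

```text
time_s: 8.4
eef_pos: [0.4685, 0.2066, 0.2776]
eef_rot: [-0.0, -0.632, 0.775, 0.0]
wrist_force: [0.2, -1.0, -2.7]
opening: 0.656
```

move_arm([
  {"gripper": 50, "x": 0, "y": -0.15, "z": 0, "roll": 0},
  {"gripper": 50, "x": 0, "y": -0.15, "z": 0, "roll": 0},
  {"gripper": 50, "x": 0, "y": -0.1, "z": 0, "roll": 0},
  {"gripper": 50, "x": 0, "y": 0, "z": 0, "roll": 0},
])

```text
time_s: 8.9
eef_pos: [0.4722, 0.206, 0.2777]
eef_rot: [0.0, -0.632, 0.775, -0.0]
wrist_force: [-0.3, 0.8, -2.5]
opening: 0.663
```

move_arm([
  {"gripper": 50, "x": 0, "y": -0.1, "z": 0, "roll": 0},
  {"gripper": 50, "x": 0, "y": -0.1, "z": 0, "roll": 0},
  {"gripper": 50, "x": 0, "y": 0, "z": 0, "roll": 0},
])

```text
time_s: 9.28
eef_pos: [0.4742, 0.2055, 0.2777]
eef_rot: [0.0, -0.632, 0.775, -0.0]
wrist_force: [-0.5, 0.8, -3.9]
opening: 0.663
```

move_arm([
  {"gripper": 50, "x": 0, "y": -0.1, "z": 0, "roll": 0},
  {"gripper": 50, "x": 0, "y": -0.1, "z": 0, "roll": 0},
  {"gripper": 50, "x": 0, "y": 0, "z": 0, "roll": 0},
])

```text
time_s: 9.65
eef_pos: [0.4762, 0.2051, 0.2777]
eef_rot: [0.0, -0.632, 0.775, -0.0]
wrist_force: [0.6, 0.5, -3.5]
opening: 0.662
```

move_arm([
  {"gripper": 50, "x": 0, "y": 0, "z": 0.1, "roll": 0},
  {"gripper": 50, "x": 0, "y": -0.1, "z": 0, "roll": 0},
  {"gripper": 50, "x": 0, "y": -0.1, "z": 0, "roll": 0},
  {"gripper": 50, "x": 0, "y": 0, "z": 0, "roll": 0},
])

```text
time_s: 10.15
eef_pos: [0.4781, 0.2047, 0.2767]
eef_rot: [-0.0, -0.632, 0.775, -0.0]
wrist_force: [-0.1, -0.8, -3.0]
opening: 0.66
```

move_arm([
  {"gripper": 50, "x": 0, "y": -0.1, "z": 0, "roll": 0},
  {"gripper": 50, "x": 0, "y": -0.1, "z": 0, "roll": 0},
  {"gripper": 50, "x": 0, "y": 0, "z": 0, "roll": 0},
])

```text
time_s: 10.52
eef_pos: [0.48, 0.2042, 0.2766]
eef_rot: [-0.0, -0.632, 0.775, -0.0]
wrist_force: [-0.0, 0.2, -2.8]
opening: 0.658
```

move_arm([
  {"gripper": 50, "x": 0, "y": -0.1, "z": 0, "roll": 0},
  {"gripper": 50, "x": 0, "y": -0.1, "z": 0, "roll": 0},
  {"gripper": 50, "x": 0, "y": -0.1, "z": 0, "roll": 0},
  {"gripper": 50, "x": 0, "y": 0, "z": 0, "roll": 0},
])

```text
time_s: 11.02
eef_pos: [0.483, 0.2037, 0.2766]
eef_rot: [-0.0, -0.632, 0.775, -0.0]
wrist_force: [-0.8, -1.4, -2.4]
opening: 0.66
```

move_arm([
  {"gripper": 50, "x": 0, "y": -0.1, "z": 0, "roll": 0},
  {"gripper": 50, "x": 0, "y": -0.1, "z": 0, "roll": 0},
  {"gripper": 50, "x": 0, "y": -0.1, "z": 0, "roll": 0},
  {"gripper": 50, "x": 0, "y": 0, "z": 0, "roll": 0},
])

```text
time_s: 11.52
eef_pos: [0.486, 0.203, 0.2767]
eef_rot: [-0.0, -0.632, 0.775, -0.0]
wrist_force: [-1.3, -1.8, -3.3]
opening: 0.663
```

```bash
python3 -c "
from h import *
s=snap('scene')
a=cv2.resize(s['img'][170:260,335:445],(660,540),interpolation=2);cv2.imwrite('pics/i2.png',a[:,:,::-1])
go(.504,.199,.2767,-101.6)"
```

```text
t 11.57 pos [0.4859 0.2031 0.2767] yaw -101.6 tilt [ 0. -0. -1.] F [-1.  -1.1 -3.3] op 0.661 q6 1.94
roll 0.0 shift cm [ 0.03 -1.85 -0.  ]
```

View pics/i2.png

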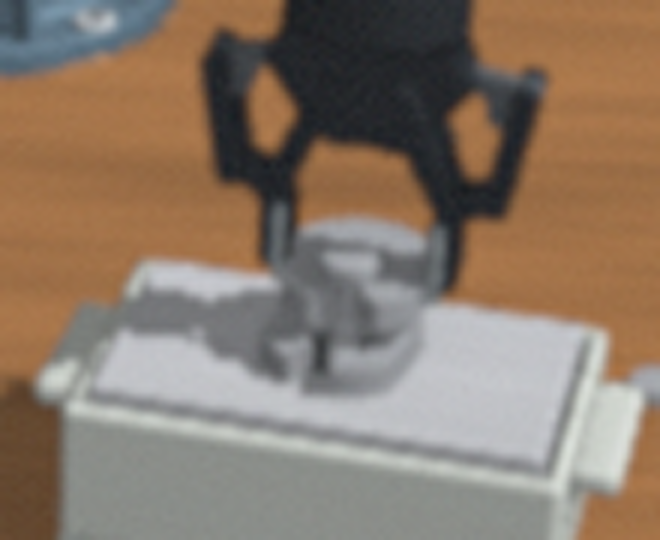

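The stem is inside the slot and the cap at (355,258) is above the weight. Contact forces are only 1–2 N, so I keep going with a small sideways ease.

move_arm([
  {"gripper": 50, "x": 0.04, "y": -0.1, "z": 0, "roll": 0},
  {"gripper": 50, "x": 0, "y": -0.15, "z": 0, "roll": 0},
  {"gripper": 50, "x": 0, "y": -0.15, "z": 0, "roll": 0},
  {"gripper": 50, "x": 0, "y": -0.1, "z": 0, "roll": 0},
  {"gripper": 50, "x": 0, "y": 0, "z": 0, "roll": 0},
])

```text
time_s: 12.2
eef_pos: [0.4909, 0.2018, 0.2768]
eef_rot: [0.0, -0.632, 0.775, -0.0]
wrist_force: [-0.3, -0.7, -2.7]
opening: 0.659
```

move_arm([
  {"gripper": 50, "x": 0, "y": -0.15, "z": 0, "roll": 0},
  {"gripper": 50, "x": 0, "y": -0.15, "z": 0, "roll": 0},
  {"gripper": 50, "x": 0, "y": -0.15, "z": 0, "roll": 0},
  {"gripper": 50, "x": 0, "y": -0.1, "z": 0, "roll": 0},
  {"gripper": 50, "x": 0, "y": 0, "z": 0, "roll": 0},
])

```text
time_s: 12.82
eef_pos: [0.4962, 0.2006, 0.2767]
eef_rot: [0.0, -0.632, 0.775, -0.0]
wrist_force: [0.4, 0.2, -3.4]
opening: 0.659
```

move_arm([
  {"gripper": 50, "x": 0, "y": -0.15, "z": 0, "roll": 0},
  {"gripper": 50, "x": 0, "y": -0.15, "z": 0, "roll": 0},
  {"gripper": 50, "x": 0, "y": -0.15, "z": 0, "roll": 0},
  {"gripper": 50, "x": 0, "y": -0.15, "z": 0, "roll": 0},
  {"gripper": 50, "x": 0, "y": 0, "z": 0, "roll": 0},
])

```text
time_s: 13.45
eef_pos: [0.5021, 0.1994, 0.2767]
eef_rot: [0.0, -0.632, 0.775, -0.0]
wrist_force: [0.1, 0.3, -3.5]
opening: 0.657
```

move_arm([
  {"gripper": 50, "x": 0, "y": -0.1, "z": 0, "roll": 0},
  {"gripper": 50, "x": 0, "y": -0.1, "z": 0, "roll": 0},
  {"gripper": 50, "x": 0, "y": 0, "z": 0, "roll": 0},
])

```text
time_s: 13.82
eef_pos: [0.504, 0.199, 0.2767]
eef_rot: [0.0, -0.632, 0.775, -0.0]
wrist_force: [-0.1, -0.1, -2.9]
opening: 0.659
```

move_arm([
  {"gripper": 50, "x": 0, "y": -0.1, "z": 0, "roll": 0},
  {"gripper": 50, "x": 0, "y": -0.1, "z": 0, "roll": 0},
  {"gripper": 50, "x": 0, "y": 0, "z": 0, "roll": 0},
])

```text
time_s: 14.2
eef_pos: [0.506, 0.1986, 0.2767]
eef_rot: [0.0, -0.632, 0.775, -0.0]
wrist_force: [-0.2, 0.4, -3.5]
opening: 0.663
```

move_arm([
  {"gripper": 50, "x": 0, "y": -0.1, "z": 0, "roll": 0},
  {"gripper": 50, "x": 0, "y": 0, "z": 0, "roll": 0},
])

```text
time_s: 14.45
eef_pos: [0.5068, 0.1984, 0.2766]
eef_rot: [-0.0, -0.632, 0.775, 0.0]
wrist_force: [-1.1, -0.3, -2.7]
opening: 0.656
```

move_arm([
  {"gripper": 50, "x": 0, "y": -0.06, "z": 0, "roll": 0},
  {"gripper": 50, "x": 0, "y": 0, "z": 0, "roll": 0},
])

```text
time_s: 14.7
eef_pos: [0.5071, 0.1984, 0.2766]
eef_rot: [-0.0, -0.632, 0.775, 0.0]
wrist_force: [-3.1, 1.3, -0.8]
opening: 0.662
```

Contact with the back of the hole. I back off 3 mm and start sinking.

move_arm([
  {"gripper": 50, "x": 0, "y": 0.2, "z": 0, "roll": 0},
  {"gripper": 50, "x": 0, "y": 0.18, "z": 0, "roll": 0},
  {"gripper": 50, "x": 0, "y": 0, "z": 0.15, "roll": 0},
  {"gripper": 50, "x": 0, "y": 0, "z": 0.1, "roll": 0},
  {"gripper": 50, "x": 0, "y": 0, "z": 0, "roll": 0},
])

```text
time_s: 15.32
eef_pos: [0.5037, 0.199, 0.2741]
eef_rot: [-0.0, -0.632, 0.775, 0.0]
wrist_force: [0.3, 0.7, -2.9]
opening: 0.659
```

move_arm([
  {"gripper": 50, "x": 0, "y": 0, "z": 0.1, "roll": 0},
  {"gripper": 50, "x": 0, "y": 0, "z": 0.05, "roll": 0},
  {"gripper": 50, "x": 0, "y": 0, "z": 0, "roll": 0},
])

```text
time_s: 15.7
eef_pos: [0.5037, 0.1991, 0.2726]
eef_rot: [-0.0, -0.632, 0.775, 0.0]
wrist_force: [-0.6, -0.4, -2.3]
opening: 0.658
```

move_arm([
  {"gripper": 50, "x": 0, "y": 0, "z": 0.1, "roll": 0},
  {"gripper": 50, "x": 0, "y": 0, "z": 0.1, "roll": 0},
  {"gripper": 50, "x": 0, "y": 0, "z": 0, "roll": 0},
])

```text
time_s: 16.08
eef_pos: [0.5037, 0.199, 0.2706]
eef_rot: [-0.0, -0.632, 0.775, 0.0]
wrist_force: [0.0, 0.1, -2.8]
opening: 0.659
```

move_arm([
  {"gripper": 50, "x": 0, "y": 0, "z": 0.1, "roll": 0},
  {"gripper": 50, "x": 0, "y": 0, "z": 0.1, "roll": 0},
  {"gripper": 50, "x": 0, "y": 0, "z": 0, "roll": 0},
])

```text
time_s: 16.45
eef_pos: [0.5036, 0.199, 0.2685]
eef_rot: [-0.0, -0.632, 0.775, 0.0]
wrist_force: [0.4, -0.3, -1.9]
opening: 0.66
```

move_arm([
  {"gripper": 50, "x": 0, "y": 0, "z": 0.1, "roll": 0},
  {"gripper": 50, "x": 0, "y": 0, "z": 0.05, "roll": 0},
  {"gripper": 50, "x": 0, "y": 0, "z": 0, "roll": 0},
])

```text
time_s: 16.82
eef_pos: [0.5037, 0.199, 0.2671]
eef_rot: [-0.0, -0.632, 0.775, 0.0]
wrist_force: [0.0, -0.1, -3.8]
opening: 0.658
```

move_arm([
  {"gripper": 50, "x": 0, "y": 0, "z": 0.05, "roll": 0},
  {"gripper": 50, "x": 0, "y": 0, "z": 0, "roll": 0},
])

```text
time_s: 17.08
eef_pos: [0.5037, 0.199, 0.2667]
eef_rot: [-0.0, -0.632, 0.775, 0.0]
wrist_force: [-0.1, 0.2, -2.6]
opening: 0.659
```

move_arm([
  {"gripper": 50, "x": 0, "y": 0, "z": 0.05, "roll": 0},
  {"gripper": 50, "x": 0, "y": 0, "z": 0, "roll": 0},
])

```text
time_s: 17.32
eef_pos: [0.5037, 0.199, 0.2662]
eef_rot: [-0.0, -0.632, 0.775, 0.0]
wrist_force: [0.6, 0.1, -2.4]
opening: 0.655
```

move_arm([
  {"gripper": 50, "x": 0, "y": 0, "z": 0.05, "roll": 0},
  {"gripper": 50, "x": 0, "y": 0, "z": 0, "roll": 0},
])

```text
time_s: 17.58
eef_pos: [0.5037, 0.199, 0.2657]
eef_rot: [0.0, -0.632, 0.775, -0.0]
wrist_force: [-0.4, 0.2, -3.3]
opening: 0.656
```

move_arm([
  {"gripper": 50, "x": 0, "y": 0, "z": 0.05, "roll": 0},
  {"gripper": 50, "x": 0, "y": 0, "z": 0, "roll": 0},
])

```text
time_s: 17.82
eef_pos: [0.5037, 0.1991, 0.2657]
eef_rot: [0.0, -0.632, 0.775, -0.0]
wrist_force: [-3.0, -1.0, 3.8]
opening: 0.657
```

move_arm([
  {"gripper": 50, "x": 0, "y": 0, "z": 0.05, "roll": 0},
  {"gripper": 50, "x": 0, "y": 0, "z": 0, "roll": 0},
])

```text
time_s: 18.08
eef_pos: [0.5038, 0.1991, 0.2657]
eef_rot: [0.0, -0.632, 0.775, -0.0]
wrist_force: [-5.2, -2.2, 8.8]
opening: 0.66
```

Seated flat at flange height 0.2657, which is 14 mm above the plate as expected. I relieve the pressure, then turn in two parts while watching the forces.

move_arm([
  {"gripper": 50, "x": 0, "y": 0, "z": -0.1, "roll": 0},
  {"gripper": 50, "x": 0, "y": 0, "z": 0, "roll": -5},
  {"gripper": 50, "x": 0, "y": 0, "z": 0, "roll": -5},
  {"gripper": 50, "x": 0, "y": 0, "z": 0, "roll": -5},
  {"gripper": 50, "x": 0, "y": 0, "z": 0, "roll": 0},
])

```text
time_s: 18.7
eef_pos: [0.5039, 0.1991, 0.2657]
eef_rot: [-0.0, 0.728, -0.686, 0.0]
wrist_force: [-0.3, -0.5, -0.0]
opening: 0.656
```

move_arm([
  {"gripper": 50, "x": 0, "y": 0, "z": 0, "roll": -5},
  {"gripper": 50, "x": 0, "y": 0, "z": 0, "roll": -5},
  {"gripper": 50, "x": 0, "y": 0, "z": 0, "roll": -5},
  {"gripper": 50, "x": 0, "y": 0, "z": 0, "roll": -5},
  {"gripper": 50, "x": 0, "y": 0, "z": 0, "roll": 0},
])

```text
time_s: 19.32
eef_pos: [0.5039, 0.1991, 0.2657]
eef_rot: [-0.0, 0.835, -0.55, 0.0]
wrist_force: [0.1, 0.1, -0.1]
opening: 0.659
```

move_arm([
  {"gripper": 50, "x": 0, "y": 0, "z": 0, "roll": -6},
  {"gripper": 50, "x": 0, "y": 0, "z": 0, "roll": -6},
  {"gripper": 50, "x": 0, "y": 0, "z": 0, "roll": -6},
  {"gripper": 50, "x": 0, "y": 0, "z": 0, "roll": -6},
  {"gripper": 50, "x": 0, "y": 0, "z": 0, "roll": 0},
])

```text
time_s: 19.95
eef_pos: [0.5037, 0.199, 0.2657]
eef_rot: [0.0, 0.931, -0.365, 0.0]
wrist_force: [0.3, 0.5, 0.2]
opening: 0.656
```

move_arm([
  {"gripper": 50, "x": 0, "y": 0, "z": 0, "roll": -7},
  {"gripper": 50, "x": 0, "y": 0, "z": 0, "roll": -7},
  {"gripper": 50, "x": 0, "y": 0, "z": 0, "roll": -7},
  {"gripper": 50, "x": 0, "y": 0, "z": 0, "roll": 0},
])

```text
time_s: 20.45
eef_pos: [0.5037, 0.199, 0.2657]
eef_rot: [0.0, 0.982, -0.189, 0.0]
wrist_force: [0.9, 0.2, -0.9]
opening: 0.663
```

```bash
python3 -c "
from h import *
s=snap('scene');c=snap('top')
a=cv2.resize(s['img'][180:260,340:440],(500,400),interpolation=2)
b=cv2.resize(c['img'][225:305,200:260],(300,400),interpolation=2);cv2.imwrite('pics/i3.png',np.hstack([a,b])[:,:,::-1])
go(.5039,.1991,.2657,-21.6)"
```

```text
t 20.55 pos [0.5037 0.199  0.2657] yaw -21.85 tilt [-0. -0. -1.] F [-0.2 -0.3  0.2] op 0.659 q6 0.54
roll -0.25 shift cm [ 0.01 -0.02  0.  ]
```

View pics/i3.png

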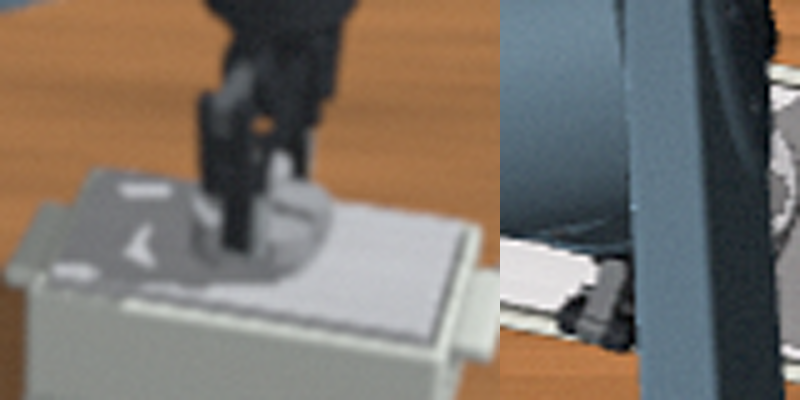

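The weight sits level with its slot now turned about 80°; the lower slot is hidden by the finger. I release and retreat to check.

move_arm([
  {"gripper": 75, "x": 0, "y": 0, "z": 0, "roll": 0},
  {"gripper": 85, "x": 0, "y": 0, "z": 0, "roll": 0},
  {"gripper": 85, "x": 0, "y": 0, "z": 0, "roll": 0},
  {"gripper": 85, "x": 0, "y": 0, "z": -1, "roll": 0},
  {"gripper": 85, "x": 0, "y": 0, "z": -3, "roll": 0},
])

```text
time_s: 21.18
eef_pos: [0.503, 0.1989, 0.3051]
eef_rot: [0.001, 0.982, -0.187, -0.002]
wrist_force: [0.5, 0.1, 0.0]
opening: 0.849
```

move_arm([
  {"gripper": 85, "x": 0, "y": 0, "z": -5, "roll": 0},
  {"gripper": 85, "x": 0, "y": 0, "z": -5, "roll": 0},
  {"gripper": 85, "x": 0, "y": 5, "z": 0, "roll": 0},
  {"gripper": 85, "x": 0, "y": 5, "z": 0, "roll": 0},
  {"gripper": 85, "x": 0, "y": 5, "z": 0, "roll": 0},
])

```text
time_s: 21.8
eef_pos: [0.4477, 0.0585, 0.4067]
eef_rot: [0.0, 0.982, -0.187, 0.001]
wrist_force: [0.6, -1.0, -0.3]
opening: 0.847
```

move_arm([
  {"gripper": 85, "x": 0, "y": 5, "z": 0, "roll": 0},
  {"gripper": 85, "x": 0, "y": 5, "z": 0, "roll": 0},
  {"gripper": 85, "x": 0, "y": 5, "z": 0, "roll": 0},
  {"gripper": 85, "x": 0, "y": 5, "z": 0, "roll": 0},
  {"gripper": 85, "x": 0, "y": 0, "z": 0, "roll": 0},
])

```text
time_s: 22.42
eef_pos: [0.3739, -0.1289, 0.4066]
eef_rot: [0.001, 0.982, -0.19, 0.001]
wrist_force: [-0.1, 1.0, -0.5]
opening: 0.852
```

```bash
python3 -c "
from h import *
s=snap('scene','sfin.png');c=snap('top','tfin.png')
a=cv2.resize(s['img'][190:250,350:420],(420,360),interpolation=2)
b=cv2.resize(c['img'][235:295,212:274],(372,360),interpolation=2);cv2.imwrite('pics/i4.png',np.hstack([a,b])[:,:,::-1])
go(.5039,.1991,.2657,-21.6)"
```

```text
t 22.52 pos [ 0.3748 -0.1266  0.4062] yaw -21.72 tilt [ 0.001 -0.    -1.   ] F [ 1.4 -0.1 -0.4] op 0.85 q6 -0.25
roll -0.12 shift cm [ 2.000e-02 -3.503e+01  1.405e+01]
```

View pics/i4.png

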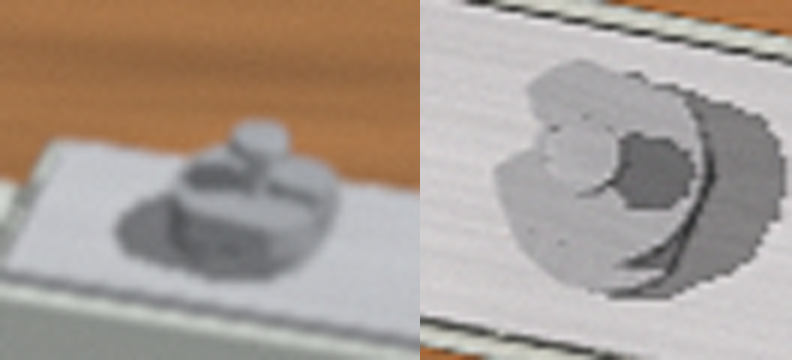

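Upper slot points left (+y), mouth near (520,150) in the right-hand crop. The lower slot is unclear, so I enhance the contrast.

```bash
python3 -c "
from h import *
s=cv2.imread('pics/sfin.png',0)[205:245,365:412];c=cv2.imread('pics/tfin.png',0)[242:292,220:268]
cl=cv2.createCLAHE(4,(2,2))
f=lambda i,w,h:cl.apply(cv2.resize(i,(w,h),interpolation=cv2.INTER_LANCZOS4))
cv2.imwrite('pics/i5.png',np.hstack([f(s,423,400),f(c,376,400)]))"
```

```text
(no output)
```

View pics/i5.png

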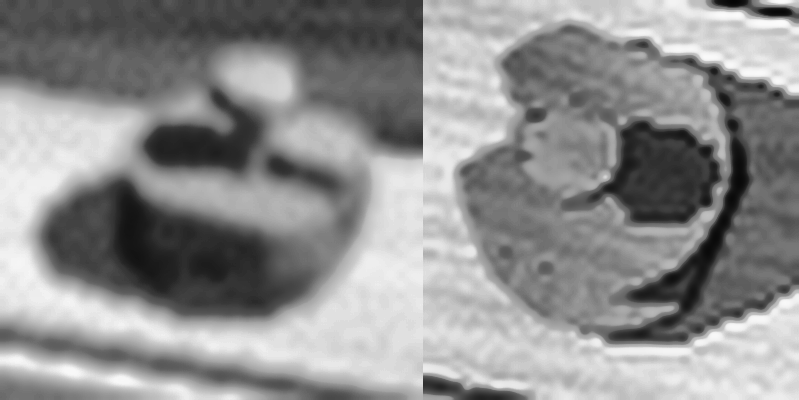

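```bash
python3 -c "
from h import *
s=cv2.imread('pics/sfin.png',0);print(s[221:239,374:408])
c=ctrl.camera('scene')
# expected lower slot mouth/flat positions in picture
st=np.array([.5037,.199])
for n,a,ctr,z0 in(('upper',68.2,st,.094),('lowerA -23',-23,np.array([.495,.195]),.08),('lower(if dragged)57',57,np.array([.495,.195]),.08)):
  t=np.radians(a);X=np.array([np.cos(t),np.sin(t)]);Y=np.array([-X[1],X[0]])
  for l,k in(('mouth+',(31.2,13.5)),('mouth-',(31.2,-13.5)),('flatL',(0,29)),('flatR',(0,-29))):
    p=ctr+X*k[0]/1e3+Y*k[1]/1e3
    print(n,l,[tuple(np.round(proj(c,[*p,z]),1)) for z in(z0,z0+.014)])
"
```

```text
[[196 191 186 176 164 157 154 142 125 118 118 119 116 119 118 117 113 113
  125 136 127 112 113 122 132 137 143 148 156 158 157 159 169 181]
 [183 176 157 144 135 141 156 159 154 150 148 150 149 149 148 146 139 131
  139 148 138 126 119 121 122 119 122 128 138 148 149 152 168 186]
 [149 143 130 118 110 116 142 157 164 165 164 163 167 165 166 162 156 154
  154 158 157 150 147 144 138 130 124 121 127 137 144 151 166 186]
 [122 119 117 111 100  98 121 141 154 158 163 165 165 165 167 166 164 164
  165 163 163 162 162 158 155 151 146 136 134 141 143 151 168 187]
 [117 117 119 113  96  87  98 115 129 137 147 152 156 160 161 165 164 165
  165 164 163 165 164 164 164 162 160 150 143 144 141 154 172 188]
 [118 120 118 111  97  83  89 102 110 118 122 125 130 138 144 150 158 160
  162 163 163 164 164 162 164 162 160 156 144 137 142 159 183 190]
 [117 120 118 111  94  84  91  98 108 107 109 108 111 116 120 128 132 139
  145 149 156 159 161 161 159 156 154 150 141 136 146 167 185 190]
 [117 116 117 111  93  87  93 103 109 106 108 106 106 109 109 111 113 117
  122 124 137 144 148 148 150 150 147 1
[... 1936 characters left out ...]
loat64(379.4), np.float64(233.0)), (np.float64(379.7), np.float64(228.2))]
lowerA -23 flatL [(np.float64(400.4), np.float64(231.2)), (np.float64(400.7), np.float64(226.5))]
lowerA -23 flatR [(np.float64(378.8), np.float64(225.4)), (np.float64(379.1), np.float64(220.7))]
lower(if dragged)57 mouth+ [(np.float64(403.1), np.float64(230.1)), (np.float64(403.5), np.float64(225.4))]
lower(if dragged)57 mouth- [(np.float64(397.2), np.float64(234.9)), (np.float64(397.6), np.float64(230.0))]
lower(if dragged)57 flatL [(np.float64(395.8), np.float64(223.4)), (np.float64(396.2), np.float64(218.7))]
lower(if dragged)57 flatR [(np.float64(383.0), np.float64(233.3)), (np.float64(383.3), np.float64(228.5))]
```

```bash
python3 -c "
from h import *
S=[cv2.imread('pics/'+n)[208:242,368:412] for n in('scene1.png','sfin.png')];T=[cv2.imread('pics/'+n)[242:292,220:270] for n in('top1.png','tfin.png')]
f=lambda i,h:cv2.resize(np.clip((i.astype(float)/255)**.7*255,0,255).astype(np.uint8),(400,h),interpolation=2)
cv2.imwrite('pics/i6.png',np.vstack([np.hstack([f(a,280) for a in S]),np.hstack([f(a,320) for a in T])]))"
```

```text
(no output)
```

View pics/i6.png

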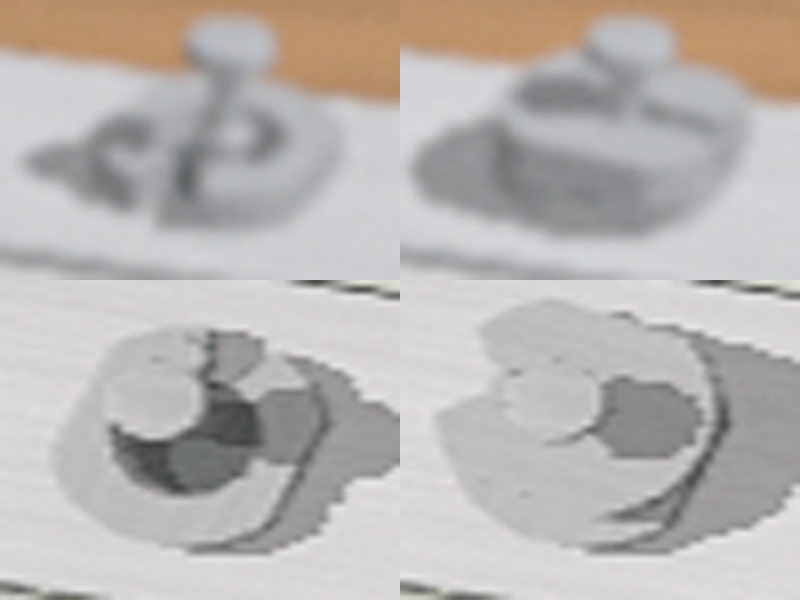

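The lower weight's outline, with its right-hand flat at about -23°, looks the same before and after the turn. It was not dragged, and the upper slot at about 68° lies crosswise. Handing in.

```bash
python3 -c "
from h import *
print(ctrl.hand_in())"
```

```text
the job is handed in; nothing more can be done
None
```

The loose steel weight is on the press, lying flat on the lower weight with its slot crosswise to the slot below. I handed the job in at about 22.5 s.

- **Sliding on and sinking:** I gripped the weight across its flats and slid it onto the neck from the press's −x side. I felt the stem against the back of the hole, backed off 3 mm, and it sank over the foot without binding.
- **Seating:** It stopped at a flange height of 0.2657 m, which puts its underside 14 mm above the plate, as specified. The highest force I read on the press was about 10 N, at seating.
- **Turning:** I turned it 80° with almost no load, then let go and moved the arm well clear.

**Last checks:** The final pictures show the weight flat under the cap with its slot at about 68° in world axes. The lower weight's slot points to about −23°, so the two are about 91° apart.

**Not seen directly:** The upper weight covers the lower slot, so I could not see it after the turn. I took it as unmoved because the part of the lower weight's outline still visible, including one flat, looked the same before and after. My estimate of its angle is good to a few degrees. No check failed or disagreed, and I did not touch the other kitchen things.

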